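# Hold the curing lamp's sprung lid at its mark over a bead

### The job

Pluck the long cylindrical bead (the tallest one) from the pocket tray and stand it upright in the steel cup on the lamp box's front ledge, letting go of it. Then raise the lamp box's sprung lid until the pin on its edge is in line with the pin of the index arm, so that the lamp shines on the bead, and finish while holding the lid still at that angle. Leave the index arm, the other beads and everything else on the table as they are.

Things in the scene. Friction and masses are not known exactly. Their poses are not given: they have to be found in the camera images.
- curing_box: Grey steel lamp box, fixed to the table; origin on the table under the middle of the box part, z up, x from the ledge and cup at the front to the hinge at the back, y to the left. Box part 140 (x) by 160 (y) mm, 84 high plus the lid on top; its foot plate, 130 wide and 10 thick, runs forward as a ledge to x = -250 mm. Only its place and its yaw (within 0.2 rad) vary.
- cup_floor (a point): Centre of the inner floor of the round steel cup that stands open on the ledge, 210 mm in front of the box's origin and 14 mm above the table. The cup is 26 mm wide inside at the mouth, 30 inside at the floor, 34 to 38 outside, its rim 10 mm above this floor. 83 mm nearer the robot than the shut lid's bar.
- lid_hinge (a point): Middle of the lid's hinge line: box-frame x = +70 mm, 90 mm above the table. The hinge line runs along the box's y.
- lid (a joint): Angle of the white lid, rad: 0 shut (level), growing as its front edge rises; up to 1.3. A spring hinge pulls it shut at all angles: about 3.5 to 7 N upward at the bar raises and holds it; let go, it shuts. The lid is 144 mm long from the hinge, 156 wide, 12 thick, with a lamp under it.
- lid_bar (a point): Middle of the lid's handle: a steel bar 10 mm in diameter along the box's y, 197 mm from the hinge line, held by two side rods (112 mm clear between), with a 47 mm gap between bar and lid edge. At lid angle a it lies 197*cos(a) mm in front of the hinge and 197*sin(a) above it (shut: 90 mm above the table). Turns with the lid: x axis from bar to hinge, z out of the lid's upper face.
- lid_pin (a point): Outer end of the lid's pointer: a steel pin 8 mm in diameter that sticks out of the lid's left edge, 130 mm from the hinge line and 97 mm left of the lid's middle. Axes as the lid.
- mark (a joint): Angle, rad, to which the index arm is set (0.40 to 0.75, differs each time): the lid angle that is wanted. Same zero and sense as the lid's angle. The arm is clamped by friction and must not be shifted.
- mark_pin (a point): On the index arm's pin, near its inner end. The thin dark arm turns on the lid's hinge line, left of the box beside an aluminium quadrant; its steel pin, 8 mm in diameter, points left, 130 mm from the hinge line, 99 to 131 mm left of the box's middle. At the marked angle the lid's pin and this pin lie end to end in one line. x axis from pin to hinge.
- tray: Wooden pocket tray, fixed, 200 (x) by 60 (y) by 16 mm high, origin under its middle; four round pockets 10 mm deep and 23 wide in a row along x at -69, -23, +23, +69 mm, floors 6 mm above the table. One bead in each, in any order. Yaw within 0.3 rad.
- long_bead_center (a point): Centre of the long bead: a plain white ceramic cylinder 18 mm in diameter and 28 tall, the tallest of the four, standing upright in a pocket (18 mm stand out above the tray). 14 to 25 g. z along its axis.
- ball_bead_center (a point): Centre of the ball bead, white ceramic, 19 mm in diameter. Stays.
- cone_bead_center (a point): Centre of the pointed cone bead, white ceramic, 19 mm wide, 24 tall. Stays.
- square_bead_center (a point): Centre of the square bead, white ceramic, 14 by 14 by 20 mm. Stays.
- long_bead: The same long bead; origin at the centre of its foot.
- glue_bottle: White squeeze bottle with a nozzle, 40 wide, 115 tall; origin under its middle. Bystander.
- tape_roll: Black roll, 84 wide, 20 tall, lying flat; origin under its middle. Bystander.
- paper_cup: Paper cup 72 wide, 85 tall; origin under its middle. Bystander.
- thread_cone: Cone of thread 68 wide, 135 tall; origin under its middle. Bystander.
- tin_dish: Metal dish 120 wide, 30 tall; origin under its middle. Bystander.
- glitter_jar: Clear jar with a yellow cap, 60 wide, 80 tall; origin under its middle. Bystander.
- awl: Awl lying on the table, 170 long. Bystander.

How it is judged (in metres and radians):
On the way, in this order (a step that is already met when the one before it is completed fails the run):
1. the long bead is lifted out of the tray in the fingers (height (world z) of long_bead_center above 0.045 m and contact force between the fingers and long_bead above 0.3 N), for 0.1 s.
2. the long bead stands in the cup, let go, with the lid still shut (horizontal distance between long_bead_center and cup_floor below 0.008 m and z of long_bead_center in the frame of cup_floor below 0.018 m and angle between long_bead_center's own z axis and vertical below 0.3 rad and contact force between the fingers and long_bead below 0.05 N and value of joint lid below 0.05 rad and linear speed of long_bead below 0.02 m/s), for 0.2 s.
3. the lid is held by the fingers at the marked angle (angle between the x axis of lid_pin and the x axis of mark_pin, either way round below 0.07 rad and contact force between the fingers and lid above 1 N and velocity of joint lid between -0.1 and 0.1 rad/s), for 0.4 s.
At the end, for the whole second after the job is handed in: The long bead stands in the cup (centre within 8 mm of the cup's axis, foot on its floor to 4 mm, tilt under 0.3 rad), not touched by the fingers; the lid is within 0.07 rad (4 degrees) of the index arm's angle, still (under 0.1 rad/s), and the fingers bear on it with over 1 N (all of step 3 and horizontal distance between long_bead_center and cup_floor below 0.008 m and z of long_bead_center in the frame of cup_floor below 0.018 m and angle between long_bead_center's own z axis and vertical below 0.3 rad and contact force between the fingers and long_bead below 0.05 N); the arm keeps its last pose, push and grip.
It fails at once if another bead is taken out of its pocket or knocked over (distance of any of ball_bead_center, cone_bead_center, square_bead_center from where it was at the start of the episode above 0.015 m).
It fails at once if the index arm is pushed from its setting (distance of mark_pin from where it was at the start of the episode above 0.008 m).
It fails at once if something else on the table is shoved or knocked over (moved over 25 mm) (distance of any of glue_bottle, tape_roll, paper_cup, thread_cone, tin_dish, glitter_jar, awl from where it was at the start of the episode above 0.025 m).
It also fails if it takes over 51 s, if anything falls off the work surface, if the arm or the gripper's body presses on something with over 40 N, if the wrist force passes 120 N, or if a joint passes its speed limit or range.

### The arm

A 6-joint arm with a two-finger parallel gripper is mounted at the origin on the work surface. World frame = base frame: x ahead of the robot, y to its left, z up, the work surface at z = 0. Lengths are in mm, angles in rad, forces in N, time in s.
With the tool pointing down it reaches from about 350 to 850 mm from the base axis. Payload 8.1 kg.
Tool frame: the origin (TCP) lies at the very end of the fingers, on their centre line; the grasp point (between the pads) lies 19 mm behind it; x points along the fingers, y is the direction in which the jaws open and shut, and the axes are right-handed (so a half turn about x gives the same grasp; the last joint's range is limited). The gripper opens to 85 mm and grips with 20 to 120 N. Pads are 22 mm wide; open, the fingers measure 114 mm over their backs; the gripper's body (76 mm by 85 mm) begins 54 mm behind the grasp point. The pads swing forward as they close: fully open they stand 13 mm farther back than shut.
Start: joints at [-1.265, 0.13, 1.488, -0, 1.523, -0.085], TCP at [228.577, -554.759, 231.292] pointing down, gripper open.
Joint ranges: [-2.96, 2.96], [-0.89, 2.26], [0.02, 2.5], [-1.34, 4.48], [0, 2.73], [-2.66, 2.66]. Speed limits (rad/s): [2.39, 2.39, 2.79, 3.14, 3.14, 3.14].

### API

Orientations are given as a unit quaternion [x, y, z, w].
In Python, from cell import arm, grab_frame, find_in, masks_of gives the robot as it stands. The module is installed in compiled form; this text tells all that it offers.
- The arm moves only by the shell command python3 -m pendant 'ROWS' [FORCE]. ROWS is JSON, a list of rows, each a list of 7 numbers: the turn, a rotation vector about the tool's x, y, z in degrees, then the shift along the tool's x, y, z in units of 25 mm (1.0 is 25 mm), then the finger opening in mm, from 0 to 85.4. In form: [[ax, ay, az, dx, dy, dz, jaw], ...]. A call has 1 to 12 rows; each row is the pose to reach, as a shift and turn from the pose measured when the call began, along the tool's axes at that moment; what a row does not reach only later rows make up. A row lasts 1/10 s, in which the tool goes at most 50 mm and 8.59 degrees, less where a joint would pass 70% of its speed; a pose out of reach is approached as far as the arm can. A call with a gripper value outside its range is refused whole. The fingers move at their own pace and stop on an object; FORCE is the grip in N (left out, the last holds). Time passes only in rows, so rows that repeat a pose let the fingers close. It gives the time, the measured TCP pose, the force and the opening at its end, in the units of the state.
- arm.observe(): the state, without advancing time (a new reading comes with each control period).
- grab_frame(name): name is "scene" or "top" or "wrist"; returns a dict with "img" (400x640x3 uint8, blue, green, red), "vfov" (degrees; the focal length in pixels is half the picture's height over the tangent of half this angle, whatever the lens; pixels are square), "cx", "cy" (the principal point, pixels), "world_from_camera" (4x4, takes a point from camera to world coordinates). Camera axes: x right, y down, z forward; pixel columns grow to the right and rows downward; lengths in mm; the calibration is good to about 2 mm. A picture is of the moment at which its call begins. There is no depth.
- arm.sign_off(): hands the job in, once; it reports no verdict.
Trained networks look in the newest picture that a camera, given by its name, has taken for a name from the list of things; names that differ only in an ending like _2 or _b are one class to them, and where a whole thing is asked for, a point or a joint stands for the part that bears it (a point fixed in the world has none). Each returns a list of dicts, best first, with "confidence" (0 to 1); they miss things now and then, are a little off and sometimes report something else, mostly with a low value. They report only what shows in the picture. A call takes as long as a camera call.
- find_in(camera, label): "location" ([x, y, z] in mm, in world coordinates, good to about 4 mm: the middle of the surface that is visible of it).
- masks_of(camera, label): "region" (400x640 bool, what is visible of it).
The state is a dict: "time": time; "joint_pos": joint angles; "joint_velocities": joint speeds; "effort": joint torques, N m; "ee_pos": TCP position; "ee_rot": TCP orientation; "wrist_force": force on the tool from outside, world axes, zero at the start; "moment": the same for the moment, N m; "gripper_width": finger opening in mm.
Only numpy, scipy, OpenCV 4.12 (cv2) and the standard library are available. Lean on these libraries where they do the work, as an engineer would, in place of code of your own. Each camera call takes 0.05 s, during which the arm holds its last target.

## Working session

There is one attempt and no reset: what is moved stays moved. The work goes in short steps, Python scripts to look and compute and a shell command to move; the robot and the scene stay as the last step left them, time stands still between calls to the robot, and variables do not carry over. Pictures are saved under pics/ and viewed, and the job is handed in when it is done.

```bash
ls; mkdir -p pics
python3 - <<'E'
from cell import arm, grab_frame, find_in, masks_of
import cv2
print(arm.observe())
for n in ["scene","top","wrist"]:
    f=grab_frame(n); cv2.imwrite(f"pics/{n}0.png",f["img"]); print(n,f["vfov"],f["cx"],f["cy"],f["world_from_camera"])
E
```

```text
pics
{'time': 0.0, 'joint_pos': array([-1.26539546e+00,  1.31176704e-01,  1.48930014e+00, -5.15589201e-06,
        1.52298508e+00, -8.53707997e-02]), 'joint_velocities': array([-9.97082548e-04, -1.59591075e-04,  1.52743572e-05,  1.73830496e-03,
        1.88385757e-03,  1.31377461e-03]), 'effort': array([ 1.43116587e-03, -5.69403899e+01, -5.00546980e+01, -1.14262305e-04,
        1.47597090e-02, -1.10621340e-05]), 'ee_pos': array([ 228.40890536, -554.22372702,  230.22369132]), 'ee_rot': array([-0.69357785, -0.13793799,  0.69372659, -0.13662461]), 'wrist_force': array([-0.28055256, -0.58633988, -0.20965453]), 'moment': array([ 0.02337001, -0.0571737 , -0.02869291]), 'gripper_width': 85.43907578295395}
scene 46.719270411617174 323.57493341911197 193.6177486383603 [[ 7.40649586e-01  3.72563471e-01 -5.59137417e-01  1.33064250e+03]
 [ 6.71595920e-01 -4.35190896e-01  5.99639729e-01 -8.30102586e+02]
 [-1.99276546e-02 -8.19637325e-01 -5.72536063e-01  8.57195202e+02]
 [ 0.00000000e+00  0.00000000e+00  0.00000000e+00  1.00000000e+00]]
top 54.43416416541833 319.16277027181616 197.61718578898854 [[ 1.24501187e-02 -9.79057549e-01  2.03202635e-01  3.02746944e+02]
 [-9.99918122e-01 -1.15892816e-02  5.42574502e-03 -1.09993551e+01]
 [-2.95714406e-03 -2.03253549e-01 -9.79121673e-01  1.41239317e+03]
 [ 0.00000000e+00  0.00000000e+00  0.00000000e+00  1.00000000e+00]]
wrist 63.07666962887454 324.4924400673716 188.9881133875489 [[ 3.81210105e-01 -8.92079387e-01 -2.42638049e-01  2.89717890e+02]
 [-9.24488414e-01 -3.67798850e-01 -1.00225635e-01 -5.30065336e+02]
 [ 1.67227497e-04  2.62523090e-01 -9.64925696e-01  3.71363693e+02]
 [ 0.00000000e+00  0.00000000e+00  0.00000000e+00  1.00000000e+00]]
```

View pics/scene0.png

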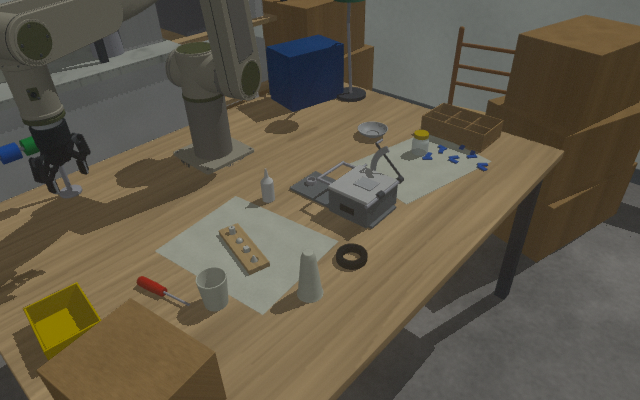

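View pics/top0.png

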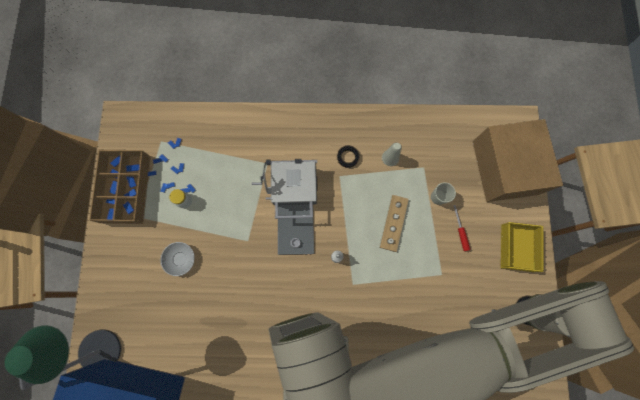

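Run:
```python
from cell import *
for c in ["top","scene"]:
  for l in ["curing_box","cup_floor","lid","lid_bar","lid_pin","mark","mark_pin","tray","long_bead","long_bead_center","ball_bead_center","cone_bead_center","square_bead_center"]:
    r=find_in(c,l); print(c,l,[(d["location"].round(1) if hasattr(d["location"],'round') else d["location"],round(d["confidence"],2)) for d in r[:3]])
```

```text
top curing_box [([566.7, 87.5, 99.1], 0.62)]
top cup_floor [([571.2, 86.3, 91.2], 0.82)]
top lid [([625.9, 84.2, 93.4], 0.92)]
top lid_bar [([621.7, 84.1, 94.0], 0.7)]
top lid_pin [([624.4, 86.5, 96.8], 0.9)]
top mark [([606.1, 187.1, 176.9], 0.61)]
top mark_pin []
top tray [([501.4, -275.4, 15.6], 0.83), ([610.8, 192.0, 175.4], 0.69)]
top long_bead []
top long_bead_center []
top ball_bead_center []
top cone_bead_center []
top square_bead_center [([451.0, -522.4, 20.6], 0.72)]
scene curing_box [([633.1, 61.7, 83.1], 0.9)]
scene cup_floor [([633.4, 58.9, 83.2], 0.72), ([629.5, 76.2, 94.6], 0.19)]
scene lid [([628.3, 76.5, 94.8], 0.76)]
scene lid_bar [([625.2, 71.9, 99.2], 0.74), ([771.3, -284.6, 59.0], 0.41)]
scene lid_pin []
scene mark [([649.7, 190.0, 139.7], 0.46)]
scene mark_pin []
scene tray [([523.9, -284.2, 18.8], 0.7)]
scene long_bead [([439.0, -259.1, 31.4], 0.53)]
scene long_bead_center [([443.0, -259.7, 28.0], 0.55)]
scene ball_bead_center []
scene cone_bead_center [([584.8, 475.7, 52.6], 0.36)]
scene square_bead_center [([527.1, -284.4, 20.4], 0.55)]
```

Run:
```python
import cv2
a=cv2.imread("pics/scene0.png")[215:280,205:285]; cv2.imwrite("pics/z1.png",cv2.resize(a,None,fx=8,fy=8,interpolation=cv2.INTER_CUBIC))
a=cv2.imread("pics/scene0.png")[130:225,280:410]; cv2.imwrite("pics/z2.png",cv2.resize(a,None,fx=6,fy=6,interpolation=cv2.INTER_CUBIC))
a=cv2.imread("pics/top0.png")[150:265,245:330]; b=cv2.imread("pics/top0.png")[180:265,365:450]
cv2.imwrite("pics/z3.png",cv2.resize(a,None,fx=5,fy=5,interpolation=cv2.INTER_CUBIC))
cv2.imwrite("pics/z4.png",cv2.resize(b,None,fx=6,fy=6,interpolation=cv2.INTER_CUBIC))
```

```text
(no output)
```

View pics/z1.png

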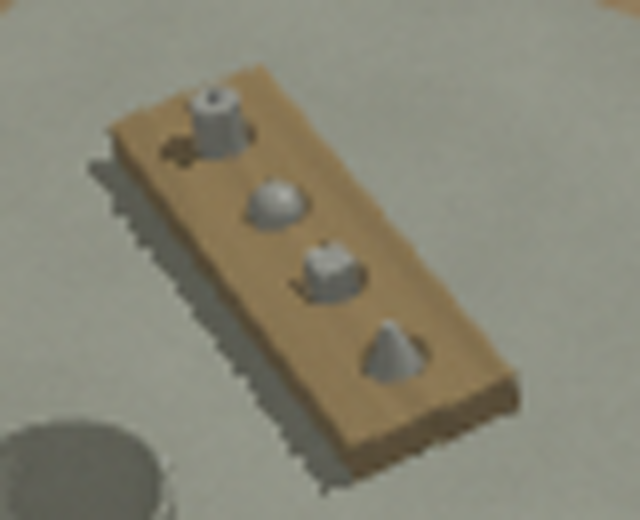

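View pics/z2.png

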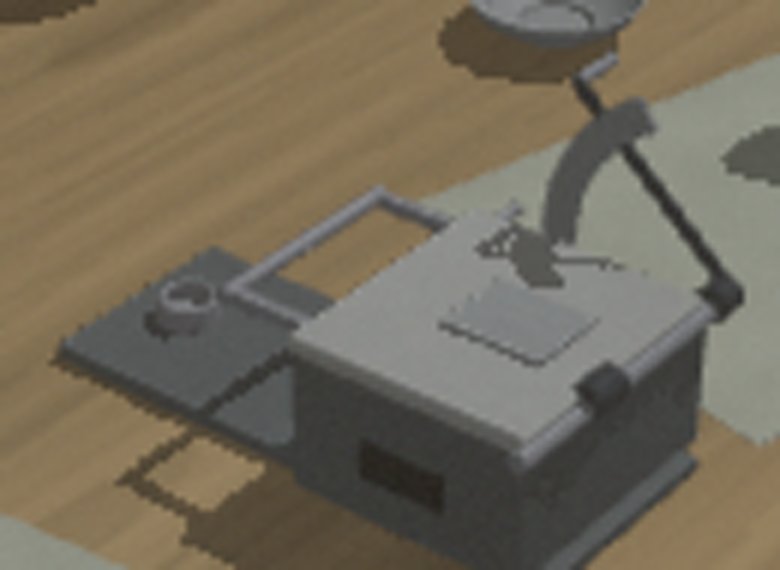

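View pics/z3.png

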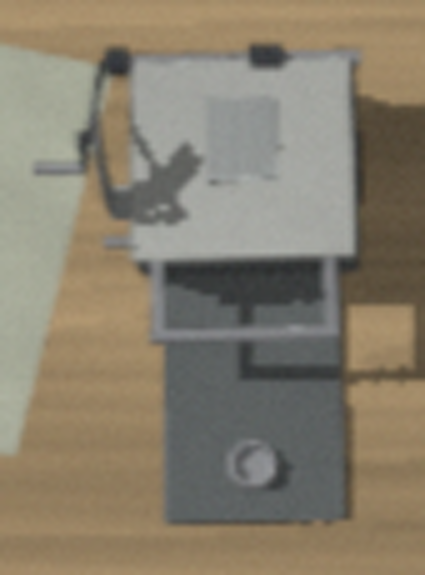

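View pics/z4.png

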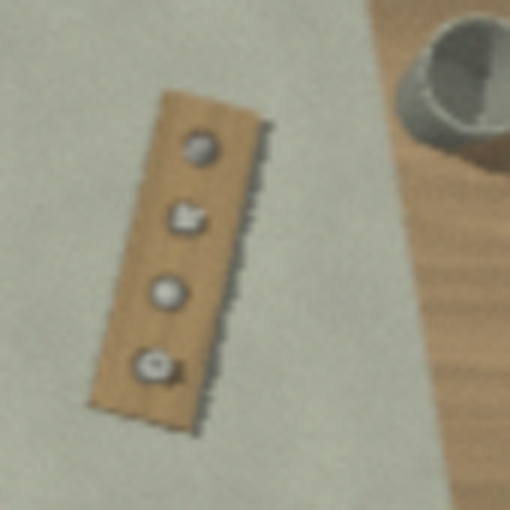

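View pics/wrist0.png

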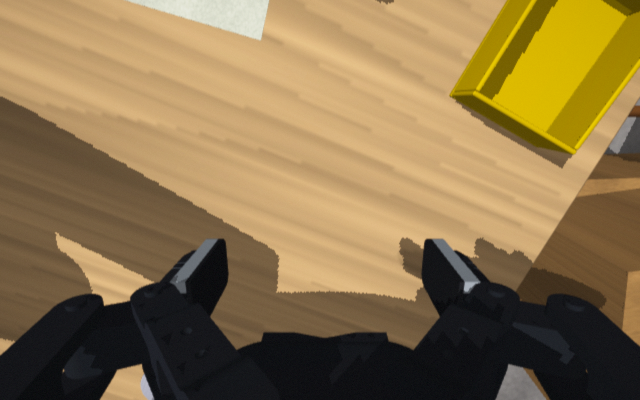

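```bash
cat > h.py <<'E'
import numpy as np, cv2
from cell import arm, grab_frame, find_in, masks_of
from scipy.optimize import least_squares
from scipy.spatial.transform import Rotation as R
def K(f): return 200/np.tan(np.radians(f["vfov"])/2)
def proj(f,P):
    T=np.linalg.inv(f["world_from_camera"]); c=np.atleast_2d(P)@T[:3,:3].T+T[:3,3]
    return K(f)*c[:,:2]/c[:,2:]+[f["cx"],f["cy"]]
def plane(f,uv,z):
    T=f["world_from_camera"]; d=T[:3,:3]@np.array([(uv[0]-f["cx"])/K(f),(uv[1]-f["cy"])/K(f),1]); o=T[:3,3]
    return o+d*(z-o[2])/d[2]
E
cat > fit.py <<'E'
from h import *
t=grab_frame("top"); s=grab_frame("scene")
def T3(u,v): return np.array([245+u/5-.4,150+v/5-.4])
def S2(u,v): return np.array([280+u/6-.4,130+v/6-.4])
obs=[(t,(-250,65,10),T3(166,520)),(t,(-250,-65,10),T3(346,519)),(t,(-210,0,24),T3(254,463)),(t,(-60,97,90),T3(105,242)),
(s,(-250,65,10),S2(212,249)),(s,(-250,-65,10),S2(60,350)),(s,(-210,0,24),S2(188,293)),(s,(-60,97,90),S2(521,208)),(s,(-74,-78,96),S2(296,338)),(t,(-74,-78,96),T3(356,262))]
def W(p,b):
    c,q=np.cos(p[2]),np.sin(p[2]); return np.array([p[0]+c*b[0]-q*b[1],p[1]+q*b[0]+c*b[1],b[2]])
def res(p): return np.concatenate([proj(f,W(p,b))[0]-uv for f,b,uv in obs])
r=least_squares(res,[640,85,0],loss='soft_l1'); p=r.x
print(p); print(r.fun.reshape(-1,2).round(1))
print("cup",W(p,(-210,0,14)),"bar",W(p,(-127,0,90)))
mo=[(t,99,T3(88,168)),(t,131,T3(36,168)),(s,99,S2(581,80)),(s,131,S2(614,59))]
def mr(a): return np.concatenate([proj(f,W(p,(70-130*np.cos(a[0]),y,90+130*np.sin(a[0]))))[0]-uv for f,y,uv in mo])
m=least_squares(mr,[.6]); print("mark",m.x,m.fun.reshape(-1,2).round(1))
def T4(u,v): return np.array([365+u/6-.4,180+v/6-.4])
for n,uv,z in [("c1",(164,91),16),("c2",(270,120),16),("c3",(90,404),16),("c4",(195,433),16),("long",(154,366),34),("ball",(168,293),22),("sq",(187,217),26),("cone",(201,148),22)]: print(n,plane(t,T4(*uv),z).round(1))
def S1(u,v): return np.array([205+u/8-.4,215+v/8-.4])
print("long scene",plane(s,S1(214,98),34))
E
python3 fit.py
```

```text
[6.38630059e+02 8.87071566e+01 4.49487650e-02]
[[-0.1  0.4]
 [ 0.3 -0.6]
 [ 0.  -0.3]
 [-0.1 -0.2]
 [ 0.  -0.9]
 [-0.4 -1.1]
 [ 0.3  0.4]
 [-0.2 -0.2]
 [-1.  -0.7]
 [ 0.1 -2.2]]
cup [428.84216425  79.27109412  14.        ] bar [511.75833212  83.00058548  90.        ]
mark [0.71334124] [[-1.  -0.1]
 [-0.4  0.2]
 [-0.3  0.2]
 [ 0.1 -0.3]]
c1 [ 606.4 -270.2   16. ]
c2 [ 589.1 -334.4   16. ]
c3 [ 415.2 -221.4   16. ]
c4 [ 398.8 -283.3   16. ]
long [ 436.5 -256.8   34. ]
ball [ 481.4 -268.4   22. ]
sq [ 526.9 -280.2   26. ]
cone [ 570.  -290.6   22. ]
long scene [ 438.53627358 -259.7963782    34.        ]
```

```bash
cat >> h.py <<'E'
def down(yj):  # tool x down, tool y along world angle yj (rad)
    x=np.array([0,0,-1.]); y=np.array([np.cos(yj),np.sin(yj),0]); return R.from_matrix(np.c_[x,y,np.cross(x,y)])
def rel(pos,rot=None,st=None):
    st=st or arm.observe(); r0=R.from_quat(st["ee_rot"]); rot=rot or r0
    rv=np.degrees((r0.inv()*rot).as_rotvec()); sh=r0.inv().apply(np.array(pos)-st["ee_pos"])/25
    print("t",round(st["time"],2),"q",st["joint_pos"].round(2),"rot",rv.round(2),"shift",sh.round(3),"n>=",np.ceil(max(np.abs(np.linalg.norm(rv))/8.59,np.linalg.norm(sh)/2)))
    return rv,sh
E
python3 - <<'E'
from h import *
st=arm.observe(); print(R.from_quat(st["ee_rot"]).as_matrix().round(3))
a=np.pi/2-.25
for j in (a,a+np.pi): print(j); rel([436.5,-257.5,130],down(j))
E
```

```text
[[ 0.     0.381 -0.925]
 [-0.    -0.925 -0.381]
 [-1.     0.    -0.   ]]
1.3207963267948966
t 1.55 q [-1.27  0.13  1.49  0.    1.52 -0.09] rot [-143.29    0.     -0.  ] shift [  4.052  -7.827 -12.219] n>= 17.0
4.46238898038469
t 1.55 q [-1.27  0.13  1.49  0.    1.52 -0.09] rot [36.71 -0.   -0.  ] shift [  4.052  -7.827 -12.219] n>= 8.0
```

```bash
python3 -m pendant '[[36.7,0,0,2.8,-7.8,-12.2,50],[36.7,0,0,2.8,-7.8,-12.2,50],[36.7,0,0,2.8,-7.8,-12.2,50],[36.7,0,0,2.8,-7.8,-12.2,50],[36.7,0,0,2.8,-7.8,-12.2,50],[36.7,0,0,2.8,-7.8,-12.2,50],[36.7,0,0,2.8,-7.8,-12.2,50],[36.7,0,0,2.8,-7.8,-12.2,50],[36.7,0,0,2.8,-7.8,-12.2,50],[36.7,0,0,2.8,-7.8,-12.2,50],[36.7,0,0,2.8,-7.8,-12.2,50],[36.7,0,0,2.8,-7.8,-12.2,50]]' 20
python3 - <<'E'
from h import *
f=grab_frame("wrist"); cv2.imwrite("pics/w1.png",f["img"])
st=arm.observe(); print(st["ee_pos"],st["joint_pos"])
for l in ["long_bead_center","long_bead","ball_bead_center"]:
    print(l,[(np.round(d["location"],1),round(d["confidence"],2)) for d in find_in("wrist",l)[:2]])
print("expected", proj(f,[[437.5,-258.3,34],[437.5,-258.3,16]]))
E
```

```text
time: 2.75
ee_pos: [435.9, -259.4, 161.6]
ee_rot: [0.702, -0.089, -0.701, -0.088]
wrist_force: [0.7, -0.2, 0.3]
gripper_width: 50.1
[ 435.92340693 -259.40126531  161.65339567] [-6.37765995e-01 -7.86470985e-02  1.82930474e+00 -1.68623178e-04
  1.39031334e+00  1.18450192e+00]
long_bead_center [(array([ 441.1, -259.5,   34.8]), 0.6)]
long_bead [(array([ 441.3, -259.4,   30.6]), 0.76)]
ball_bead_center [(array([ 482.3, -272.2,   19.3]), 0.61)]
expected [[321.14535411 180.37847725]
 [321.30627765 175.67388585]]
```

View pics/w1.png

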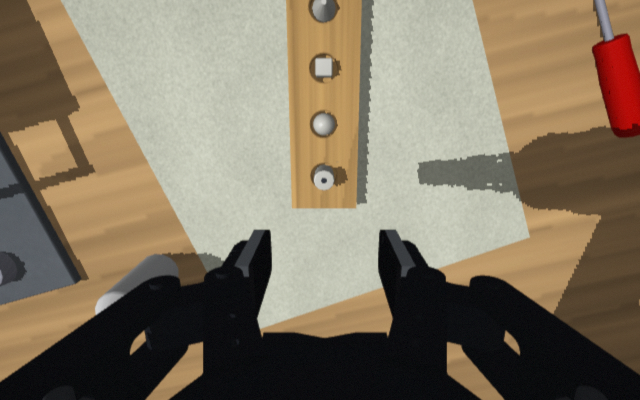

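Run:
```python
from h import *
f=grab_frame("wrist")
P=plane(f,(323.5,180.5),34); print(P)
rel([P[0],P[1],17.5],down(np.pi/2-.25+np.pi))
```

```text
[ 437.01840023 -259.69405299   34.        ]
t 3.0 q [-0.64 -0.08  1.83 -0.    1.39  1.18] rot [-0.04 -0.01 -0.  ] shift [ 5.755  0.024 -0.046] n>= 3.0
```

```bash
python3 -m pendant '[[0,0,0,2,0.02,-0.05,40],[0,0,0,3.8,0.02,-0.05,40],[0,0,0,5,0.02,-0.05,40],[0,0,0,5.4,0.02,-0.05,40],[0,0,0,5.7,0.02,-0.05,40],[0,0,0,5.7,0.02,-0.05,40],[0,0,0,5.7,0.02,-0.05,40]]' 20
python3 - <<'E'
from h import *
f=grab_frame("wrist"); cv2.imwrite("pics/w2.png",f["img"]); f=grab_frame("scene"); cv2.imwrite("pics/s2.png",cv2.resize(f["img"][180:290,180:320],None,fx=5,fy=5))
E
```

```text
time: 3.7
ee_pos: [438.4, -260.6, 20.8]
ee_rot: [0.703, -0.089, -0.701, -0.088]
wrist_force: [0.2, -0.2, 0.5]
gripper_width: 40.2
```

View pics/w2.png

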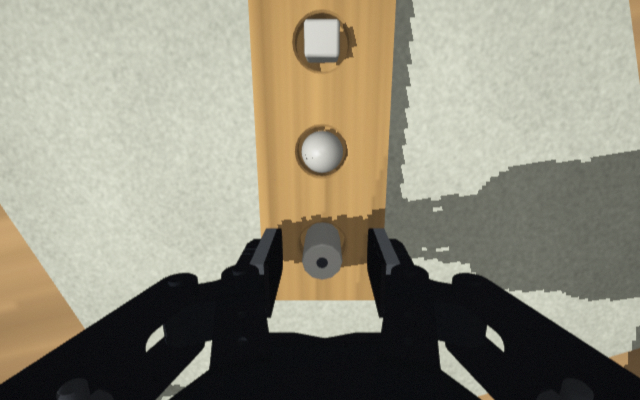

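View pics/s2.png

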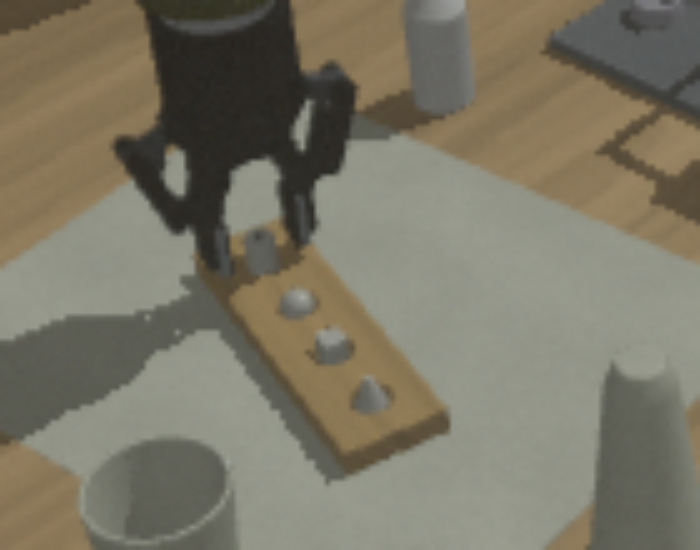

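```bash
python3 -m pendant '[[0,0,0,0.1,0,0,40],[0,0,0,0.1,0,0,15],[0,0,0,0.1,0,0,10],[0,0,0,0.1,0,0,10],[0,0,0,0.1,0,0,10],[0,0,0,0.1,0,0,10],[0,0,0,0.1,0,0,10]]' 25
python3 - <<'E'
from h import *
f=grab_frame("wrist"); cv2.imwrite("pics/w3.png",f["img"])
E
```

```text
time: 4.5
ee_pos: [438.8, -260.8, 18.8]
ee_rot: [0.703, -0.089, -0.7, -0.088]
wrist_force: [-0.0, 0.7, 6.5]
gripper_width: 16.6
```

View pics/w3.png

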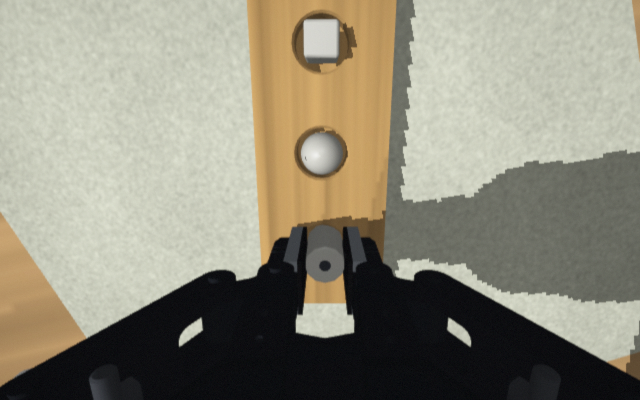

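```bash
python3 -m pendant '[[0,0,0,-0.4,0,0,10],[0,0,0,-1,0,0,10],[0,0,0,-2,0,0,10],[0,0,0,-3,0,0,10],[0,0,0,-3,0,0,10],[0,0,0,-3,0,0,10]]'
python3 - <<'E'
from h import *
f=grab_frame("wrist"); cv2.imwrite("pics/w4.png",f["img"]); f=grab_frame("scene"); cv2.imwrite("pics/s4.png",cv2.resize(f["img"][150:290,160:320],None,fx=5,fy=5)[:600])
E
```

```text
time: 5.15
ee_pos: [439.3, -261.2, 95.3]
ee_rot: [0.704, -0.09, -0.699, -0.087]
wrist_force: [0.1, -0.1, -0.0]
gripper_width: 16.9
```

View pics/w4.png

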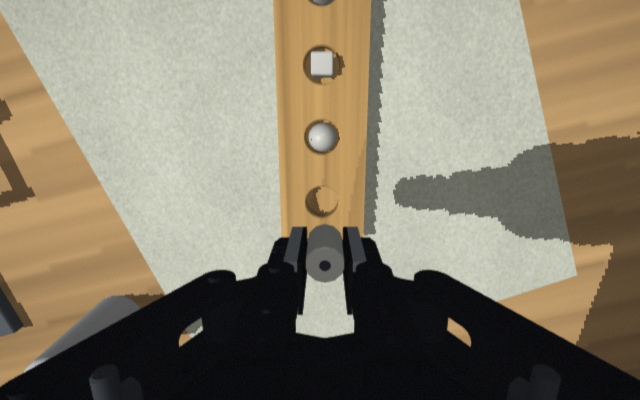

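View pics/s4.png

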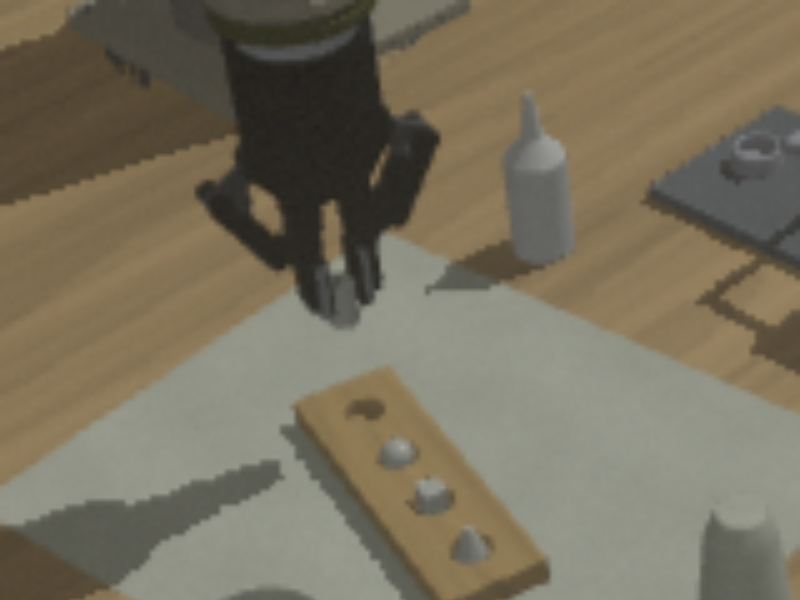

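Run:
```python
from h import *
rel([428.8,79.3,165],down(3*np.pi/2+.045))
for c in ("top","scene"): print([(np.round(d["location"],1),round(d["confidence"],2)) for d in find_in(c,"glue_bottle")[:2]])
t=grab_frame("top"); print(plane(t,(337,261),0))
```

```text
t 5.25 q [-0.64 -0.    1.89  0.    1.25  1.18] rot [-16.94  -0.16  -0.09] shift [ -2.894 -13.063   3.723] n>= 7.0
[(array([379.7, -66.6,  71.4]), 0.39)]
[(array([388.8, -74.2,  52.8]), 0.68)]
[364.40534971 -70.05244842   0.        ]
```

```bash
python3 -m pendant '[[0,0,0,-1.5,0,0,10],[0,0,0,-2.9,0,0,10],[-8,0,0,-2.9,-2,0.6,10],[-17,0,0,-2.9,-4,1.2,10],[-17,0,0,-2.9,-6,1.8,10],[-17,0,0,-2.9,-8,2.3,10],[-17,0,0,-2.9,-10,2.9,10],[-17,0,0,-2.9,-12,3.4,10],[-17,0,0,-2.9,-13.06,3.72,10],[-17,0,0,-2.9,-13.06,3.72,10],[-17,0,0,-2.9,-13.06,3.72,10]]'
python3 - <<'E'
from h import *
f=grab_frame("wrist"); cv2.imwrite("pics/w5.png",f["img"]); print(proj(f,[[428.8,79.3,24],[428.8,79.3,14],[511.8,83,90]])); print(R.from_quat(arm.observe()["ee_rot"]).as_matrix().round(3))
E
```

```text
time: 6.5
ee_pos: [428.1, 80.1, 164.1]
ee_rot: [0.707, 0.017, -0.707, 0.018]
wrist_force: [0.1, 0.0, 0.7]
gripper_width: 16.9
[[323.69005067 177.2325522 ]
 [323.67907465 174.75203183]
 [324.33589611  71.32805825]]
[[ 0.001  0.047 -0.999]
 [-0.002 -0.999 -0.047]
 [-1.     0.002 -0.   ]]
```

View pics/w5.png

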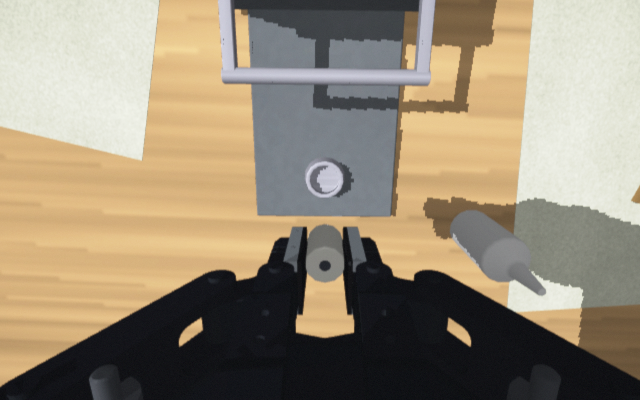

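Run:
```python
from h import *
f=grab_frame("wrist"); st=arm.observe(); z=st["ee_pos"][2]; print(st["ee_pos"])
a=cv2.resize(f["img"][150:210,280:370],None,fx=8,fy=8,interpolation=cv2.INTER_CUBIC); cv2.imwrite("pics/w5z.png",a)
a=cv2.resize(f["img"][220:290,280:370],None,fx=8,fy=8,interpolation=cv2.INTER_CUBIC); cv2.imwrite("pics/w5y.png",a)
print("bead",plane(f,(324.5,265.5),z+15.2)); C=plane(f,(324.8,177.8),24); print("cup",C)
```

```text
[428.44879972  78.66354699 164.3160461 ]
bead [426.53219109  78.08104277 179.5160461 ]
cup [428.53014776  77.35959029  24.        ]
```

View pics/w5z.png

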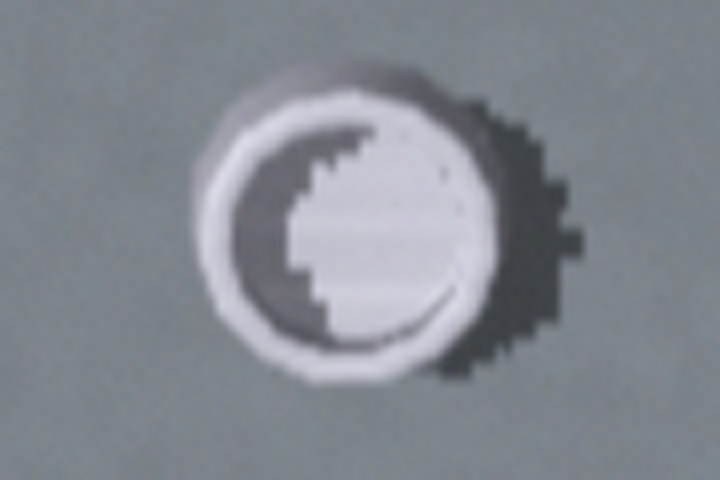

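View pics/w5y.png

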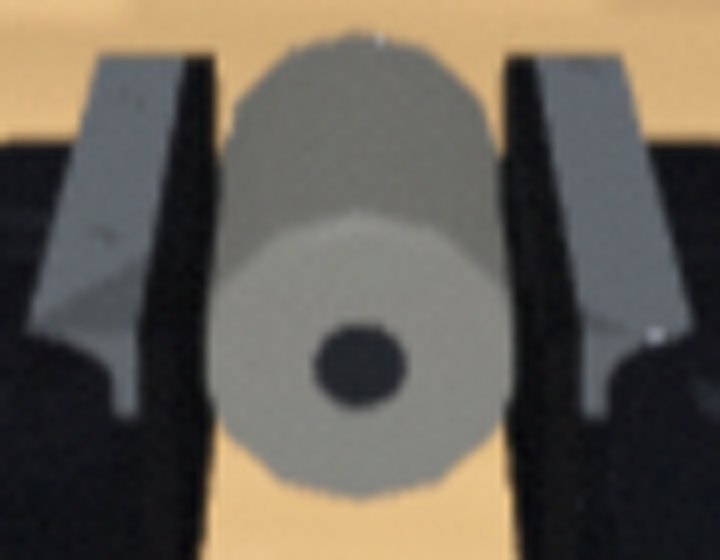

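Run:
```python
from h import *
f=grab_frame("wrist"); st=arm.observe(); e=st["ee_pos"]; z=e[2]; print(e)
B=plane(f,(324.6,265.3),z+15.2); C=plane(f,(323.1,179.1),24); print(B,C)
th=np.linspace(0,2*np.pi,60)
c=B+np.c_[9*np.cos(th),9*np.sin(th),0*th]; 
for h in (0,-28):
  q=proj(f,c+[0,0,h]); print(q.min(0),q.max(0))
Rm=R.from_quat(st["ee_rot"]).as_matrix(); print("shift",Rm.T@(np.r_[C[:2]-B[:2],0])/25, "down",(z-60)/25,(z-28)/25)
```

```text
[428.55188793  78.3581384  164.39641378]
[426.77604397  77.47783817 179.59641378] [427.44460128  78.25027501  24.        ]
[303.51272414 245.93514662] [345.67524864 284.03876119]
[306.73583386 221.97811149] [342.03800408 254.63910294]
shift [-2.67510217e-05 -2.96708216e-02 -2.80970764e-02] down 4.175856551033507 5.4558565510335075
```

```bash
python3 -m pendant '[[0,0,0,2,-0.04,-0.05,10],[0,0,0,3.6,-0.04,-0.05,10],[0,0,0,4.6,-0.04,-0.05,10],[0,0,0,4.9,-0.04,-0.05,10],[0,0,0,4.9,-0.04,-0.05,10],[0,0,0,4.9,-0.04,-0.05,10]]'
python3 - <<'E'
from h import *
f=grab_frame("wrist"); cv2.imwrite("pics/w6.png",f["img"]); 
s=grab_frame("scene"); cv2.imwrite("pics/s6.png",cv2.resize(s["img"][135:215,280:380],None,fx=7,fy=7,interpolation=cv2.INTER_CUBIC));
E
```

```text
time: 7.25
ee_pos: [431.2, 78.7, 43.4]
ee_rot: [0.708, 0.015, -0.706, 0.016]
wrist_force: [-0.4, 0.4, -0.1]
gripper_width: 16.8
```

View pics/w6.png

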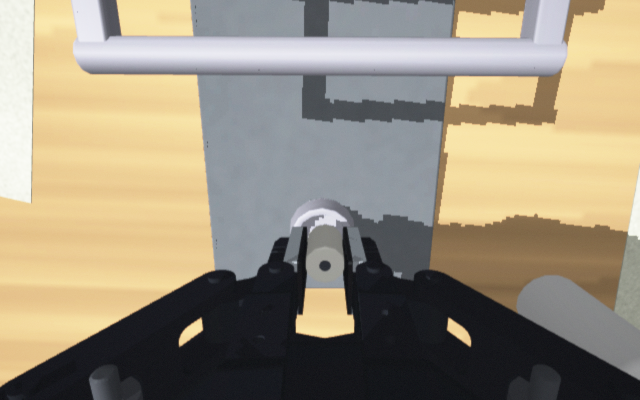

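View pics/s6.png

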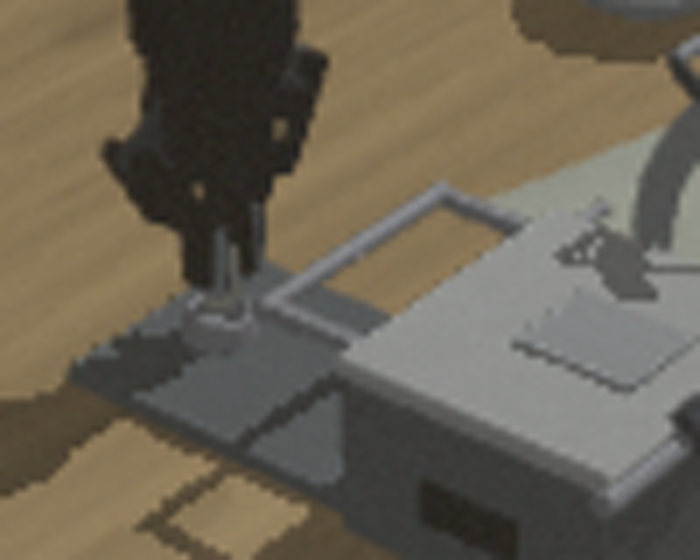

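Run:
```python
from h import *
a=cv2.imread("pics/w6.png"); cv2.imwrite("pics/w6z.png",cv2.resize(a[190:280,275:375],None,fx=7,fy=6.6,interpolation=cv2.INTER_CUBIC))
f=grab_frame("wrist"); st=arm.observe(); print(st["ee_pos"])
th=np.linspace(0,2*np.pi,90)
im=a.copy(); im=cv2.resize(im[190:290,270:380],None,fx=6,fy=6)
def dr(c,r,col):
    q=proj(f,c+np.c_[r*np.cos(th),r*np.sin(th),0*th]); q=((q-[270,190]+.5)*6).astype(int); cv2.polylines(im,[q.reshape(-1,1,2)],True,col,1)
dr(np.array([428.1,78.8,24]),17,(0,0,255)); dr(np.array([428.1,78.8,24]),13,(0,255,255))
B=plane(f,(324.6,265.5),st["ee_pos"][2]+15.2); print(B)
dr(B,9,(0,255,0)); dr(B-[0,0,28],9,(255,0,0)); cv2.imwrite("pics/w6o.png",im)
```

```text
[431.52080675  79.1511332   43.76450496]
[429.71146222  77.85459332  58.96450496]
```

View pics/w6o.png

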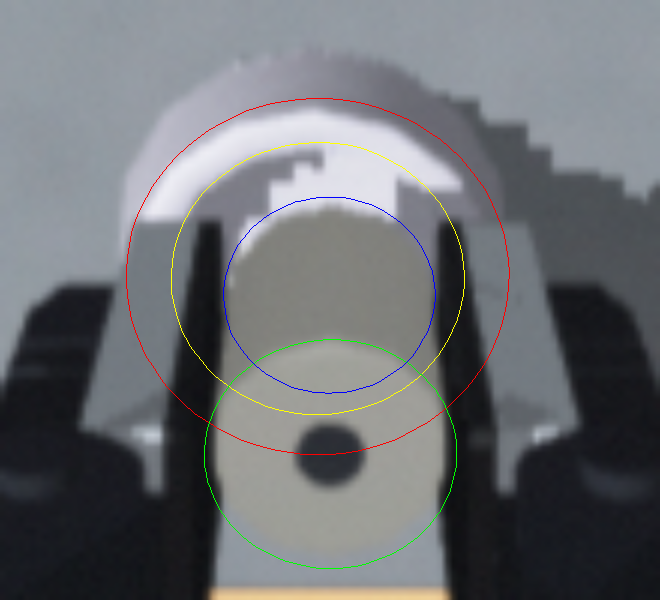

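```bash
python3 -m pendant '[[0,0,0,0,-0.05,0.06,10],[0,0,0,0.2,-0.05,0.06,10],[0,0,0,0.45,-0.05,0.06,10],[0,0,0,0.66,-0.05,0.06,10],[0,0,0,0.68,-0.05,0.06,10],[0,0,0,0.68,-0.05,0.06,10],[0,0,0,0.68,-0.05,0.06,10]]'
python3 - <<'E'
from h import *
f=grab_frame("wrist"); cv2.imwrite("pics/w7.png",cv2.resize(f["img"][190:290,270:380],None,fx=6,fy=6)); print(arm.observe()["ee_pos"])
E
```

```text
time: 8.1
ee_pos: [429.7, 80.3, 26.3]
ee_rot: [0.708, 0.015, -0.706, 0.016]
wrist_force: [0.3, -0.3, 0.4]
gripper_width: 16.4
[429.72665621  80.28463216  26.41932648]
```

View pics/w7.png

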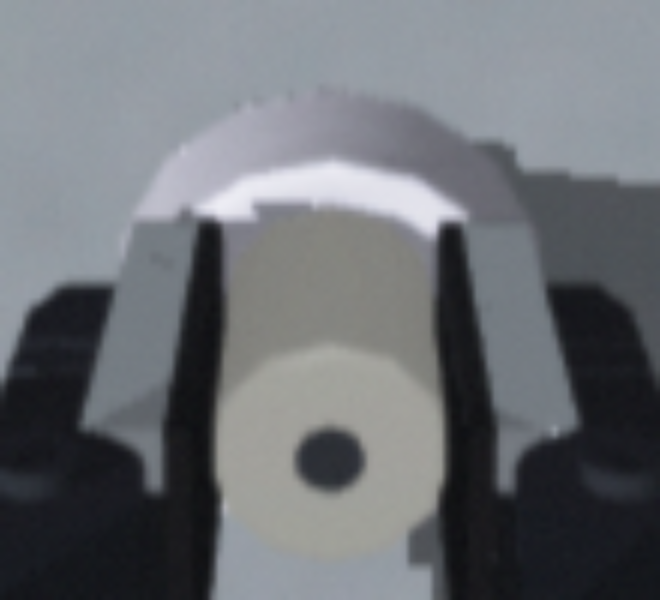

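```bash
python3 -m pendant '[[0,0,0,0.05,0,0,10],[0,0,0,0.05,0,0,10]]'
python3 -m pendant '[[0,0,0,0,0,0,19],[0,0,0,0,0,0,22],[0,0,0,0,0,0,26],[0,0,0,0,0,0,32],[0,0,0,0,0,0,32],[0,0,0,0,0,0,32]]'
python3 - <<'E'
from h import *
f=grab_frame("wrist"); cv2.imwrite("pics/w8.png",cv2.resize(f["img"][190:290,270:380],None,fx=6,fy=6)); print(arm.observe()["ee_pos"])
E
```

```text
time: 8.35
ee_pos: [430.1, 80.3, 26.0]
ee_rot: [0.708, 0.015, -0.706, 0.016]
wrist_force: [-4.4, -0.4, 10.2]
gripper_width: 16.8
time: 8.95
ee_pos: [430.0, 80.3, 25.9]
ee_rot: [0.708, 0.015, -0.706, 0.016]
wrist_force: [-0.5, -0.4, 0.7]
gripper_width: 32.2
[430.07554643  80.30870985  25.95462194]
```

View pics/w8.png

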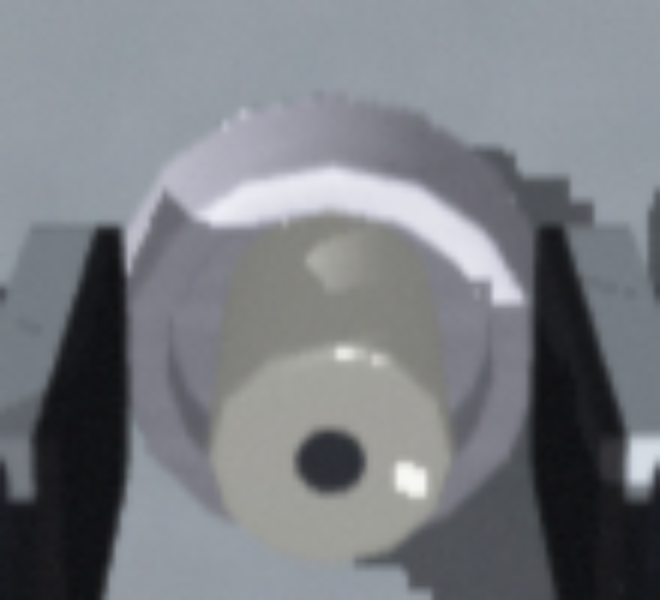

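```bash
python3 -m pendant '[[0,0,0,-0.4,0,0,32],[0,0,0,-1.2,0,0,32],[0,0,0,-2.5,0,0,32],[0,0,0,-4,0,0,32],[0,0,0,-5.6,0,0,32],[0,0,0,-5.6,0,0,32],[0,0,0,-5.6,0,0,32]]'
python3 - <<'E'
from h import *
f=grab_frame("wrist"); cv2.imwrite("pics/w9.png",f["img"]); st=arm.observe();print(st["ee_pos"], st["joint_pos"])
s=grab_frame("scene"); cv2.imwrite("pics/s9.png",cv2.resize(s["img"][120:225,280:410],None,fx=6,fy=6,interpolation=cv2.INTER_CUBIC)[:600]); 
print(proj(f,[[511.8,83,90]]))
E
```

```text
time: 9.7
ee_pos: [430.6, 80.6, 167.8]
ee_rot: [0.71, 0.015, -0.704, 0.016]
wrist_force: [0.8, -0.0, -1.1]
gripper_width: 31.8
[429.54802076  80.51933309 166.18863703] [ 6.93778717e-02 -2.92056967e-01  2.00724019e+00 -1.80612068e-03
  1.42204949e+00  1.59595844e+00]
[[324.28739932  76.99399795]]
```

View pics/w9.png

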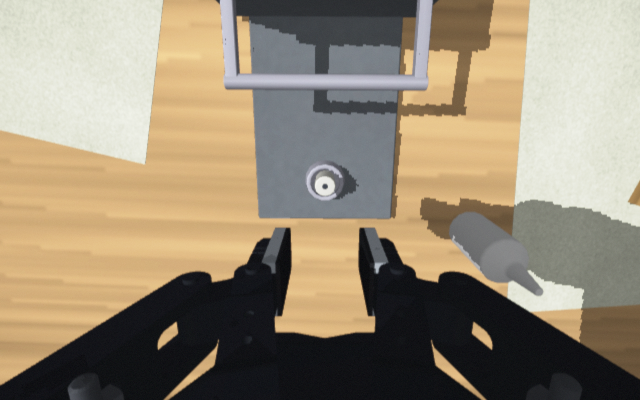

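View pics/s9.png

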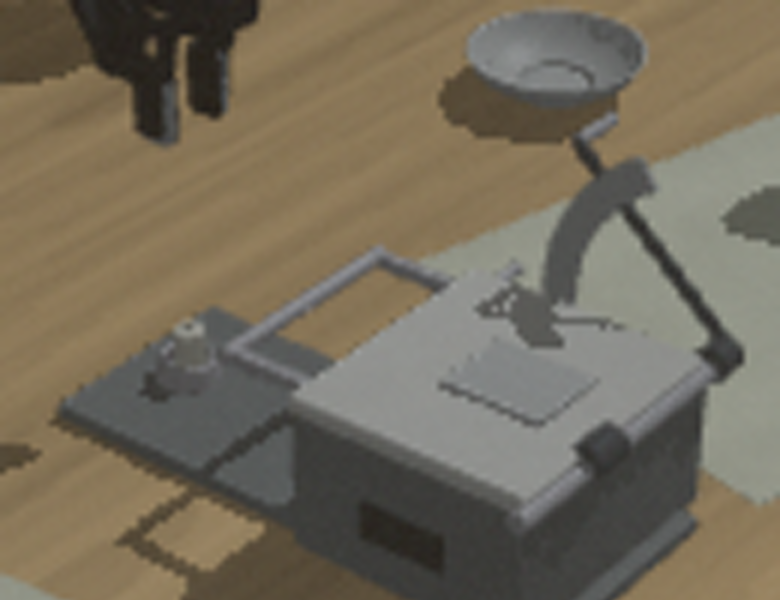

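Run:
```python
from h import *
f=grab_frame("wrist"); st=arm.observe(); print(st["ee_pos"])
im=f["img"]; 
for u in (260,326,390): print(u, im[70:95,u].mean(1).round().astype(int))
for uv in [(224,82.3),(326,82),(428,82)]: print(plane(f,uv,91))
print(plane(f,(325,180.5),24))
t=grab_frame("top"); g=t["img"]
for u in (280,295,308): print(u,g[205:225,u].mean(1).round().astype(int))
print(proj(t,[[511.8,83,90],[508,83,90]]))
rel([510,82.8,130],down(.045))
```

```text
[428.53817253  80.44118901 164.61610264]
260 [157 178 189 195 198 201 203 203 199 190 177 166 153 134 117 104 113 123
 126 127 126 126 124 126 126]
326 [132 170 183 191 195 199 204 205 203 195 185 176 163 148 134 109  83  73
  75  75  76  75  73  77  75]
390 [138 156 173 183 186 191 198 202 202 195 188 179 168 154 139 122 108 116
 126 128 127 126 127 124 124]
[503.42722027 145.64151624  91.        ]
[506.48770776  81.63067997  91.        ]
[509.37428652  17.49512801  91.        ]
[426.7062401   78.32082065  24.        ]
280 [113 118 120 122 125 126 126 126 130 130 131 132 132 133 133 130 131 130
 129 126]
295 [115 122 121 122 124 126 127 128 126 126 132 129 133 132 131 130 129 129
 128 124]
308 [ 69  68  69  70  68  69  71  73  72  72  77  79  80  82  84  88  91  92
  99 102]
[[293.73398476 215.93529705]
 [293.70553821 217.02797616]]
t 9.9 q [ 0.07 -0.29  2.01 -0.    1.42  1.6 ] rot [-9.003e+01  4.000e-02 -1.200e-01] shift [ 1.381  0.048 -3.262] n>= 11.0
```

```bash
python3 -m pendant '[[-8,0,0,0,0,-0.3,40],[-16,0,0,0,0,-0.6,40],[-24,0,0,0,0,-0.9,40],[-32,0,0,0,0,-1.2,40],[-40,0,0,0,0,-1.6,40],[-48,0,0,0,0,-2,40],[-56,0,0,0,0,-2.4,40],[-64,0,0,0,0,-2.8,40],[-72,0,0,0.3,0,-3.1,40],[-80,0,0,0.6,0.05,-3.3,40],[-88,0,0,1,0.05,-3.3,40],[-90,0,0,1,0.05,-3.3,40]]'
python3 -m pendant '[[0,0,0,0,0,0,40],[0,0,0,0,0,0,40],[0,0,0,0,0,0,40]]'
python3 - <<'E'
from h import *
f=grab_frame("wrist"); cv2.imwrite("pics/w10.png",f["img"]); st=arm.observe();print(st["ee_pos"], st["joint_pos"])
print(proj(f,[[511.5,83,90]]))
rel([511.5,83,76],down(.045))
E
```

```text
time: 11.1
ee_pos: [509.0, 82.6, 136.2]
ee_rot: [0.486, 0.513, -0.489, 0.512]
wrist_force: [0.1, -0.1, 0.6]
gripper_width: 40.1
time: 11.4
ee_pos: [508.7, 82.6, 135.7]
ee_rot: [0.486, 0.513, -0.49, 0.511]
wrist_force: [-0.4, 0.1, -0.2]
gripper_width: 40.0
[508.9000209   82.62651184 136.06507185] [ 6.27509914e-02 -2.67640799e-02  1.82768838e+00 -1.82553415e-03
  1.34560953e+00  1.44617546e-02]
[[329.68985397 211.33092238]]
t 11.45 q [ 0.06 -0.03  1.83 -0.    1.35  0.01] rot [0.21 0.11 0.28] shift [ 2.402  0.116 -0.014] n>= 2.0
```

View pics/w10.png

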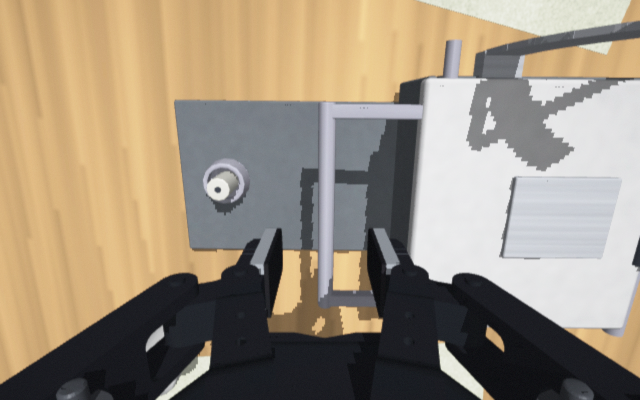

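```bash
python3 -m pendant '[[0,0,0,1,0.05,0,40],[0,0,0,1.8,0.05,0,40],[0,0,0,2.4,0.05,0,40],[0,0,0,2.4,0.05,0,40],[0,0,0,2.4,0.05,0,40]]'
python3 - <<'E'
from h import *
f=grab_frame("wrist"); cv2.imwrite("pics/w11.png",f["img"]); st=arm.observe();print(st["ee_pos"])
s=grab_frame("scene"); cv2.imwrite("pics/s11.png",cv2.resize(s["img"][100:225,270:410],None,fx=5,fy=5,interpolation=cv2.INTER_CUBIC)[:600]);
E
```

```text
time: 11.95
ee_pos: [510.0, 82.6, 76.4]
ee_rot: [0.486, 0.513, -0.489, 0.511]
wrist_force: [-0.2, 0.8, 0.9]
gripper_width: 40.1
[510.54240846  82.60890195  77.03995365]
```

View pics/w11.png

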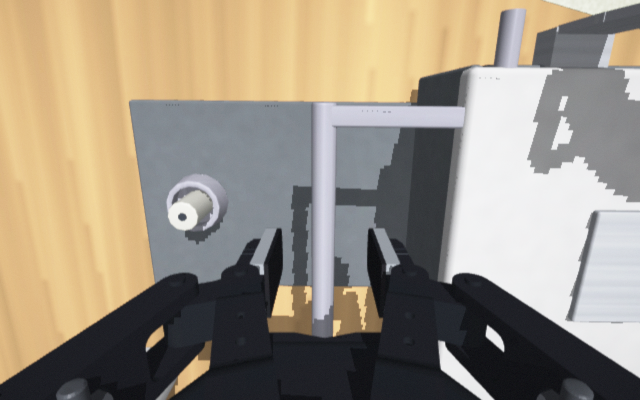

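View pics/s11.png

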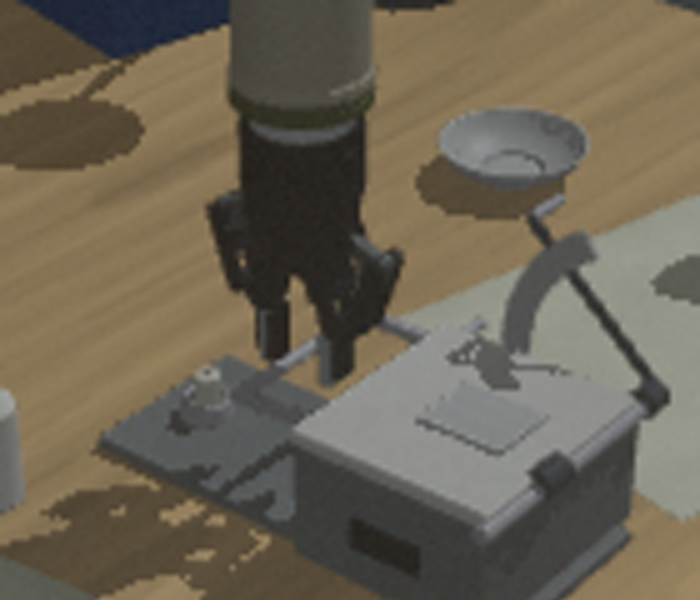

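```bash
python3 -m pendant '[[0,0,0,0,0,0,20],[0,0,0,0,0,0,5],[0,0,0,0,0,0,5],[0,0,0,0,0,0,5],[0,0,0,0,0,0,5],[0,0,0,0,0,0,5]]' 30
python3 - <<'E'
from h import *
st=arm.observe();print(st["ee_pos"])
p=st["ee_pos"]; hx=np.array([np.cos(.045),np.sin(.045),0])
for a in (.1,.2,.3,.4,.5,.6,.65,.7,.713):
    d=197*(1-np.cos(a))*hx+np.array([0,0,197*np.sin(a)])
    print(a,(R.from_quat(st["ee_rot"]).inv().apply(d)/25).round(2))
E
```

```text
time: 12.65
ee_pos: [509.3, 82.6, 77.9]
ee_rot: [0.486, 0.513, -0.49, 0.511]
wrist_force: [-11.3, -0.7, 10.2]
gripper_width: 8.5
[509.2726798   82.57240567  77.87967672]
0.1 [-0.79  0.03  0.  ]
0.2 [-1.57  0.15  0.  ]
0.3 [-2.33  0.34  0.01]
0.4 [-3.07  0.6   0.01]
0.5 [-3.78  0.94  0.01]
0.6 [-4.46  1.35  0.01]
0.65 [-4.78  1.58  0.02]
0.7 [-5.09  1.82  0.02]
0.713 [-5.17  1.89  0.02]
```

```bash
python3 -m pendant '[[0,0,0,-0.4,0.01,0,5],[0,0,0,-0.8,0.03,0,5],[0,0,0,-1.2,0.09,0,5],[0,0,0,-1.6,0.15,0,5],[0,0,0,-2,0.24,0,5],[0,0,0,-2.33,0.34,0,5],[0,0,0,-2.33,0.34,0,5],[0,0,0,-2.33,0.34,0,5]]'
python3 - <<'E'
from h import *
f=grab_frame("wrist"); cv2.imwrite("pics/w12.png",f["img"]); st=arm.observe();print(st["ee_pos"],st["wrist_force"])
s=grab_frame("scene"); cv2.imwrite("pics/s12.png",cv2.resize(s["img"][100:225,270:410],None,fx=5,fy=5,interpolation=cv2.INTER_CUBIC)[:600]);
E
```

```text
time: 13.45
ee_pos: [517.3, 82.9, 136.3]
ee_rot: [0.485, 0.514, -0.49, 0.51]
wrist_force: [-5.5, -2.6, -3.4]
gripper_width: 8.2
[517.21740002  82.93793267 136.15162478] [-5.49386302 -1.98924408 -2.7410879 ]
```

View pics/w12.png

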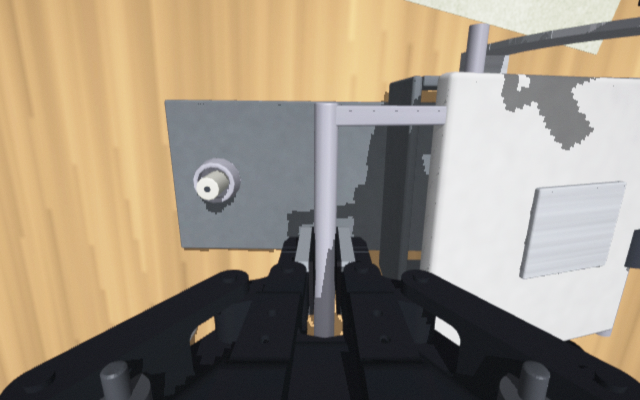

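View pics/s12.png

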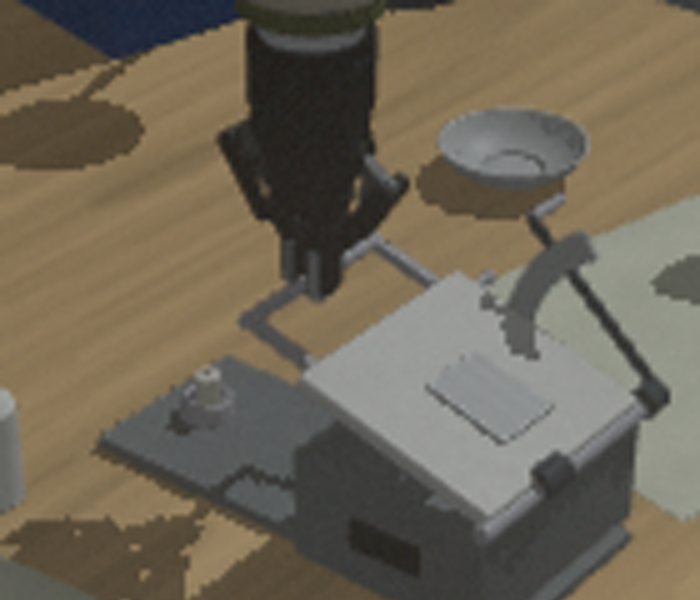

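```bash
python3 -m pendant '[[0,0,0,-0.37,0.13,0,5],[0,0,0,-0.74,0.26,0,5],[0,0,0,-1.1,0.43,0,5],[0,0,0,-1.45,0.6,0,5],[0,0,0,-1.8,0.8,0,5],[0,0,0,-2.13,1.01,0,5],[0,0,0,-2.45,1.24,0,5],[0,0,0,-2.45,1.24,0,5],[0,0,0,-2.45,1.24,0,5]]'
cat > look.py <<'E'
import sys
from h import *
n=sys.argv[1]
f=grab_frame("wrist"); cv2.imwrite(f"pics/w{n}.png",f["img"]); st=arm.observe();print(st["ee_pos"],st["wrist_force"])
s=grab_frame("scene"); cv2.imwrite(f"pics/s{n}.png",cv2.resize(s["img"][100:225,270:410],None,fx=5,fy=5,interpolation=cv2.INTER_CUBIC)[:600]); 
t=grab_frame("top"); cv2.imwrite(f"pics/t{n}.png",cv2.resize(t["img"][150:265,245:330],None,fx=5,fy=5,interpolation=cv2.INTER_CUBIC))
E
python3 look.py 13
```

```text
time: 14.45
ee_pos: [547.9, 84.2, 199.1]
ee_rot: [0.484, 0.514, -0.491, 0.51]
wrist_force: [-14.8, -3.1, 4.5]
gripper_width: 8.5
[547.74201818  84.13491228 198.93024843] [-14.62282631  -4.07340006   3.57891737]
```

View pics/w13.png

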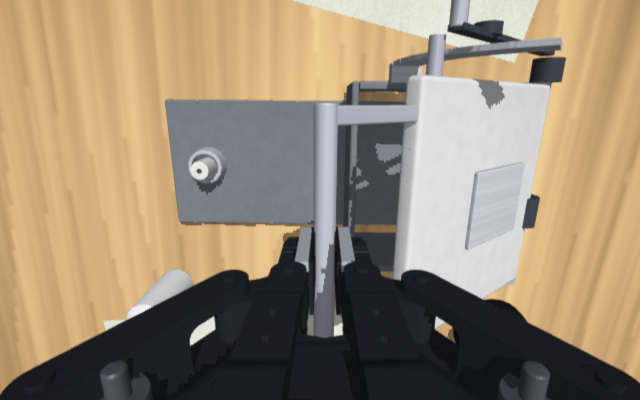

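View pics/s13.png

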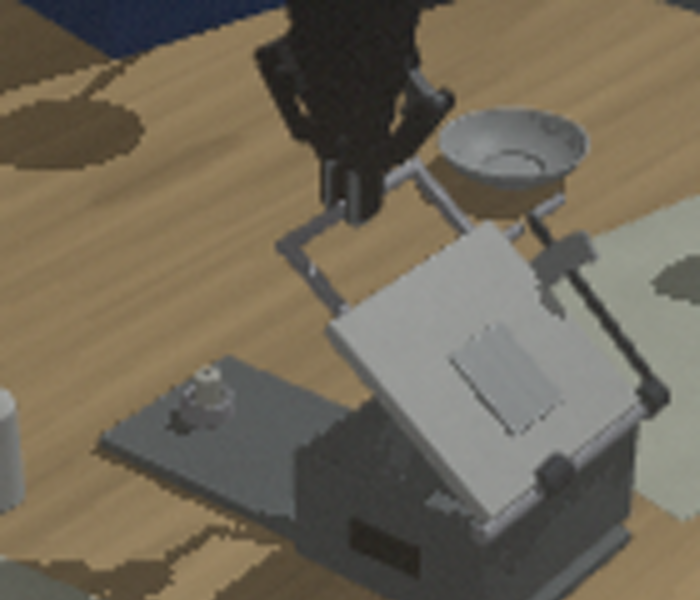

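View pics/t13.png

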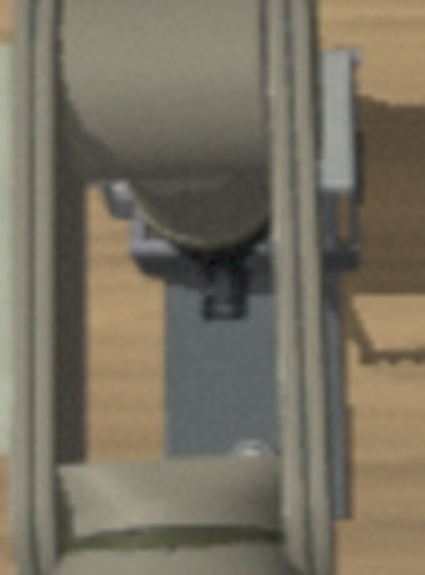

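Run:
```python
import cv2
a=cv2.imread("pics/w13.png"); cv2.imwrite("pics/w13z.png",cv2.resize(a[0:100,400:520],None,fx=6,fy=6,interpolation=cv2.INTER_CUBIC))
a=cv2.imread("pics/s13.png"); cv2.imwrite("pics/s13z.png",cv2.resize(a[170:270,460:600],None,fx=5,fy=5,interpolation=cv2.INTER_CUBIC))
```

```text
(no output)
```

View pics/w13z.png

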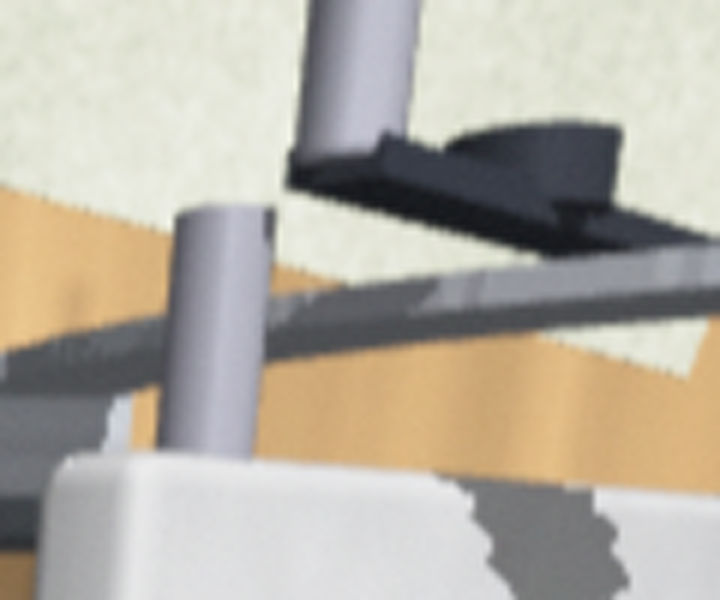

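View pics/s13z.png

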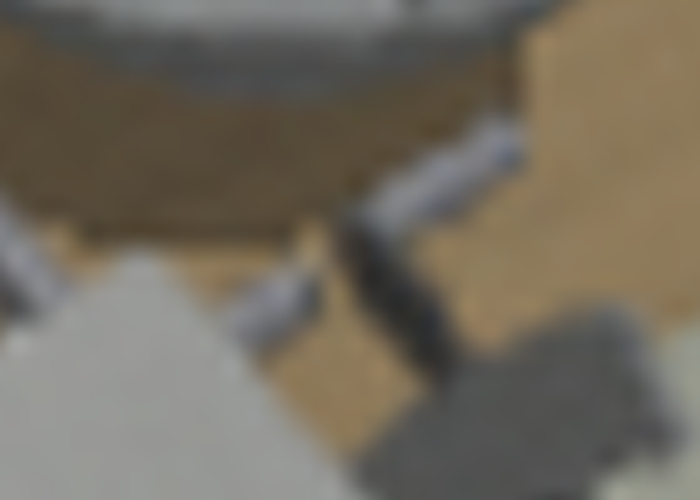

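```bash
cat > ang.py <<'E'
from h import *
import sys
f=grab_frame("wrist"); s=grab_frame("scene")
def W(p,b):
    c,q=np.cos(p[2]),np.sin(p[2]); return np.array([p[0]+c*b[0]-q*b[1],p[1]+q*b[0]+c*b[1],b[2]])
p=[638.0,88.7,.045]
def fit(cam,uv,y):
    g=lambda a,d: proj(cam,W(p,(70-130*np.cos(a),y+d,90+130*np.sin(a))))[0]-uv
    r=least_squares(lambda v:np.r_[g(v[0],v[1]),],[.65,0]); return r.x.round(3)
v=[float(x) for x in sys.argv[1:]]
print("wrist lid",fit(f,v[0:2],97),"mark",fit(f,v[2:4],99))
if len(v)>4: print("scene lid",fit(s,v[4:6],97),"mark",fit(s,v[6:8],99))
E
# scene zoom px -> full: (460+u/5)/5+270
python3 - <<'E'
for u,v in [(312,285),(372,222),(372-12,229)]: print(270+(460+u/5)/5-.4,100+(170+v/5)/5-.4)
E
python3 ang.py 437.3 34.6 458.7 24.6 374.1 145.0 376.5 142.5
```

```text
374.08000000000004 145.0
376.48 142.48
376.0 142.76
wrist lid [ 0.616 -1.105] mark [ 0.701 -0.378]
scene lid [0.604 5.679] mark [ 0.783 -6.537]
```

```bash
python3 -m pendant '[[0,0,0,-0.2,0.16,0,5],[0,0,0,-0.4,0.32,0,5],[0,0,0,-0.43,0.35,0,5],[0,0,0,-0.43,0.35,0,5],[0,0,0,-0.43,0.35,0,5]]'
python3 look.py 14
python3 - <<'E'
import cv2
a=cv2.imread("pics/w14.png"); cv2.imwrite("pics/w14z.png",cv2.resize(a[0:100,380:500],None,fx=6,fy=6,interpolation=cv2.INTER_CUBIC))
a=cv2.imread("pics/s14.png"); cv2.imwrite("pics/s14z.png",cv2.resize(a[150:270,460:600],None,fx=5,fy=5,interpolation=cv2.INTER_CUBIC))
E
```

```text
time: 15.2
ee_pos: [556.6, 84.5, 210.6]
ee_rot: [0.484, 0.514, -0.492, 0.51]
wrist_force: [-6.5, -2.3, -0.1]
gripper_width: 8.8
[556.5798783   84.46706172 210.56098128] [-6.39140136 -2.29231649  0.0902842 ]
```

View pics/w14z.png

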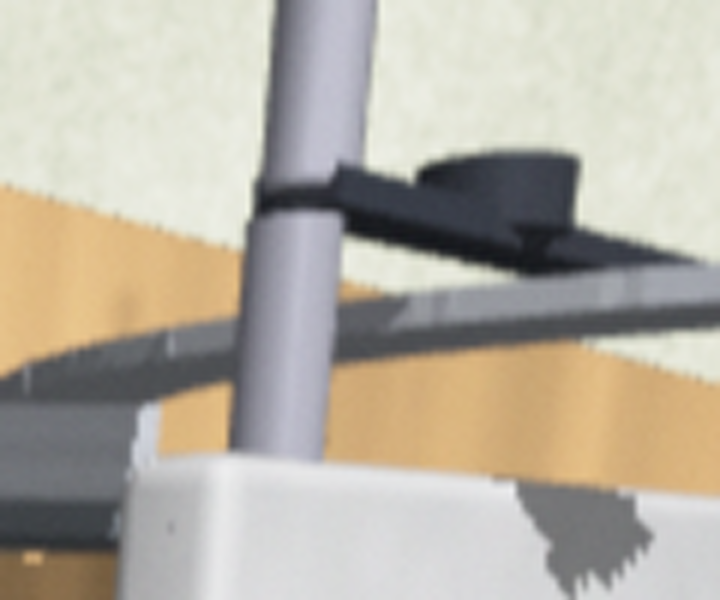

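View pics/s14z.png

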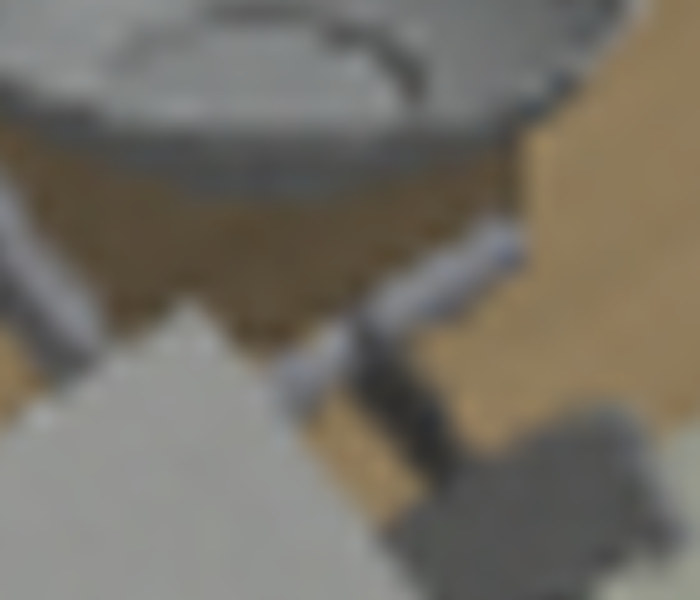

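```bash
python3 -m pendant '[[0,0,0,-0.02,0.02,0,5],[0,0,0,-0.02,0.02,0,5],[0,0,0,-0.02,0.02,0,5],[0,0,0,-0.02,0.02,0,5],[0,0,0,-0.02,0.02,0,5],[0,0,0,-0.02,0.02,0,5],[0,0,0,-0.02,0.02,0,5],[0,0,0,-0.02,0.02,0,5],[0,0,0,-0.02,0.02,0,5],[0,0,0,-0.02,0.02,0,5]]'
python3 look.py 15
python3 - <<'E'
from h import *
a=cv2.imread("pics/w15.png"); cv2.imwrite("pics/w15b.png",a)
print(arm.observe()["joint_velocities"].round(3))
E
```

```text
time: 16.35
ee_pos: [557.0, 84.5, 211.1]
ee_rot: [0.484, 0.514, -0.492, 0.51]
wrist_force: [-4.6, -1.9, -2.0]
gripper_width: 8.5
[556.94470389  84.4587043  211.03893341] [-4.56785799 -2.06972916 -2.5534855 ]
[-0.002  0.    -0.    -0.001  0.     0.001]
```

View pics/w15b.png

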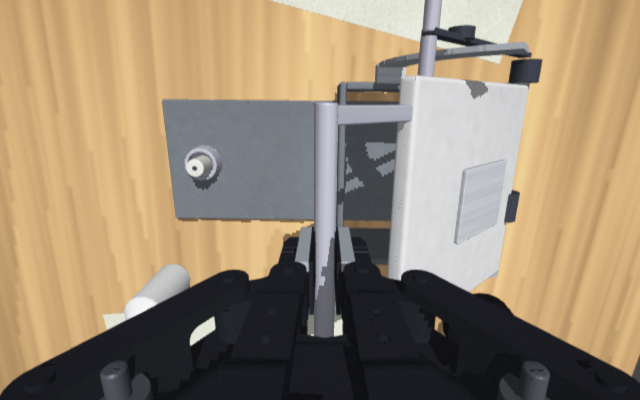

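View pics/s15.png

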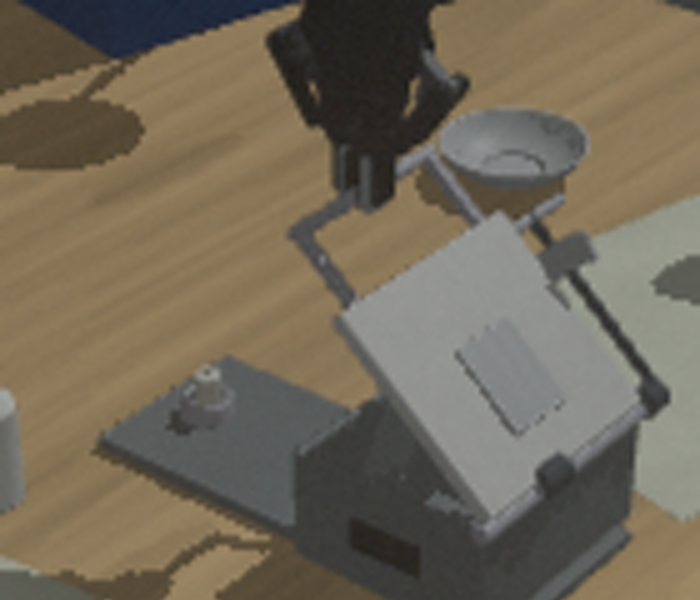

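The pins are collinear in the wrist view (column ~428, rows 0–75) and the scene view. The bead stands in the cup at wrist (198,165), and the joint speeds are near zero, so I'm handing in.

```bash
python3 -c "
from cell import arm
print(arm.sign_off())"
```

```text
the job is handed in; nothing more can be done
None
```

I moved the long bead from the tray's front pocket into the steel cup, standing upright and released. I then gripped the lid bar, raised the lid to the index arm's angle and handed the job in while still holding it, at about 16.5 s of the 51 s allowed. The hand-in gives no verdict.

**Last checks**
- **Lid angle:** the lid pin and index pin lie in one line in both the wrist and scene pictures. I estimate the leftover error at about 0.01 rad. The mark is at about 0.70–0.71 rad.
- **Hold:** joint speeds were near zero, and the jaws were closed on the bar at 30 N grip. The contact force itself was not measured; the wrist sensor read about 5.6 N in all.
- **Bead:** it stands upright in the cup and the fingers are clear of it.
- **Other items:** the index arm shows no movement in the pictures. I saw none in the other beads or bystanders either, but did not measure them at the end.

**Disagreements**
- **Mark angle:** a single-point fit in the scene view gave 0.78 rad. I set it aside as too coarse at that resolution; the other fits gave 0.70 and 0.71.
- **Lid angle:** before the final lift, the tool position gave about 0.65 rad and the wrist camera 0.62, so I settled it by lining up the pins by eye.
- **Bead placement:** the wrist force briefly reached about 11 N as the bead touched down in the cup.

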